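# Open the click-dial padlock and show it to the evidence camera

## Robot

A 6-joint arm with a two-finger parallel gripper is mounted at the origin on the work surface. World frame = base frame: x ahead of the robot, y to its left, z up, the work surface at z = 0. Lengths are in m, angles in degrees, forces in N, time in s.
With the tool pointing down it reaches from about 0.35 to 0.875 m from the base axis. Payload 4.2 kg.
Tool frame: the origin (TCP) lies midway between the tips of the shut fingers; the grasp point (between the pads) lies r.grasp_offset behind it (r.grasp_offset is the distance from the TCP to the grasp point, in m); z points along the fingers, y is the direction in which the jaws open and shut (so a half turn about z gives the same grasp; the last joint's range is limited). The gripper opens to 87 mm and grips with 3 to 60 N. Pads are 19 mm wide; open, the fingers measure 117 mm over their backs; the gripper's body (75 mm by 190 mm) begins 51 mm behind the grasp point.
Start: joints at [-50.157, 22.042, 0.453, 0, -68.411, -14.817], TCP at [0.264, -0.566, 0.223] pointing down, gripper open.
Joint ranges: [-179.83, 179.83], [-69.29, 118.12], [-61.27, 80.66], [-181.25, 117.63], [-171.15, -9.14], [-177.46, 177.46]. Speed limits (degrees/s): [159.86, 159.86, 180, 180, 180, 180].

## Interface

Orientations are given as a 3x3 rotation matrix whose columns are the frame's x, y, z axes.
In Python, from station import sense, optics, r gives the robot as it stands. The module is installed in compiled form; this text tells all that it offers.
- The arm moves only by the tool servo_tool, never from a script. Its argument "deltas" is a list of rows, each an object with "slide": the shift along the tool's x, y, z in units of 25 mm (1.0 is 25 mm), a list of three; "spin": the turn about the tool's z in units of 8 degrees (1.0 is 8 degrees). A call has 1 to 10 rows; each row shifts and turns the pose as measured when the row begins, along the tool's axes as they then stand; what a row does not reach is not made up. A row lasts 1/10 s, in which the tool goes at most 50 mm and 8.59 degrees, less where a joint would pass 70% of its speed; a pose out of reach is approached as far as the arm can. A call is refused whole if a number of a shift passes 1 or a number of a turn 1, either way. A call with a gripper value outside its range is refused whole. "gripper" is the closure in counts, from 0 (fully open) to 255 (shut), set as the call begins (left out, the last holds). The fingers move at their own pace and stop on an object; the grip force is fixed at half the most. Time passes only in rows, so rows that do not move let the fingers close. It gives the time, the measured TCP pose, the force and the opening at its end, in the units of the state.
- sense(): the state, without advancing time (a new reading comes with each control period).
- optics.capture(name): name is "scene" or "top" or "wrist"; returns a dict with "frame" (400x640x3 uint8, red, green, blue), "camera_matrix" (3x3 intrinsics, pixels), "eye" and "rotation" of the camera in the world. Camera axes: x right, y down, z forward; pixel columns grow to the right and rows downward; lengths in m; the calibration is good to about 2 mm. A picture is of the moment at which its call begins. There is no depth.
- r.finish_job(): hands the job in, once; it reports no verdict.
The state is a dict: "time_s": time; "joints": joint angles; "joint_velocities": joint speeds; "effort": joint torques, N m; "tcp_pos": TCP position; "ee_rot": TCP orientation; "wrist_force": force on the tool from outside, world axes, zero at the start; "moment": the same for the moment, N m; "gripper_width": opening from 0.0 (shut) to 1.0 (fully open).
Only numpy, scipy, OpenCV 4.12 (cv2) and the standard library are available. Lean on these libraries where they do the work, as an engineer would, in place of code of your own. Each camera call takes 0.05 s, during which the arm holds its last target.

## Task

Turn the padlock's dial clockwise, feeling the clicks, until its white line stands at the orange mark, without running on to the next click, and pull the shackle fully out while the lock lies in its rubber holding block. Then lift the opened lock out and finish holding it up, level and dial up, its case centred on the camera's axis about 20 cm in front of the lens, with the side of the freed shackle leg facing the lens. Do not let go at the end, keep off the camera, and leave the yellow scale, the jar and the carton where they are.

Things in the scene. Friction and masses are not known exactly. Their poses are not given: they have to be found in the camera images.
- lock_centre (a point): Centre of the silver metal case of the loose padlock (0.3 to 0.6 kg with its parts): a block 60 mm along its x, 54 mm along its y, 32 mm thick (z, up), lying dial up. The shackle comes out of the -x end; the captive leg is on the -y side, the leg that comes free on the +y side. An orange mark 6 mm long on the top face, between dial and shackle, shows where the white line must stand.
- dial_grip (a point): Middle of the dial's grip bar, on the dial's axis, over the middle of the case, half-way up the bar. The bar is 40 mm long (its x), 11 mm wide (y), 17 mm high, dark grey, and stands on a black round dial plate 44 mm across and 5 mm thick with a white tick at each click; the plate lies on the case. A white line runs along the -x half of the bar's top, so it points to this point's -x. Open when this frame is parallel to the lock's (line towards the shackle).
- dial (a joint): Angle of the dial in the case, rad: 0 with the white line at the orange mark (the gate is open within about 0.15 either way), growing clockwise seen from above; negative at the start, 2 to 4 clicks short. Clicks every 20 degrees (0.349 rad), including at 0, each with a detent of about 0.14 N m that draws the dial into the notch when let go. At the other notches the shackle is blocked.
- shackle (a joint): How far the shackle is drawn out, m: 0 shut, 0.016 fully out (a stop). Straight pull along the lock's -x; about 4 N of friction, stays where it is left. Below about 0.001 it only has play. While it is out the dial cannot be turned.
- shackle_grip (a point): Point midway between the two shackle legs, half-way along them, 40 mm outside the case (moves with the shackle), at the mid-thickness of the case. The bow is a 9 mm round steel bar, 45 mm wide over both legs and 27 mm between them; its crown is 62 mm from the case when shut. It stands free of the bench (about 23 mm below the bar).
- cradle: Holding block, fixed to the bench, same heading as the lock; origin on the bench under the middle of the pocket. Pocket floor at 12 mm, black rubber rim to 22 mm above the bench, so the lock's upper 22 mm stand free; the rim is 10 mm wide and 1.5 mm clear of the case all round, and keeps the lock from turning or sliding. Its grey base plate reaches 57 mm to +x.
- photo_board: Dark photo board with a light grid, fixed, 400 mm (x) by 420 mm (y), top 18 mm above the bench; origin at the centre of its underside.
- lens (a point): Centre of the front glass of the evidence camera (fixed on a stub stand at the board's far left, 160 mm above the bench, top of the camera at 205 mm). The lens looks level along this point's -x; z is up. The barrel is 65 mm in diameter, the camera 115 mm wide.
- camera: The evidence camera with its stand, grey with a black lens, on a silver post and foot, fixed; origin at the centre of the underside of its 96 mm round foot, heading as point lens; to be kept off.
- scale: Yellow L-shaped photo scale lying on the photo board, legs 150 and 88 mm long, 26 mm wide, 4 mm thick; loose, to be left alone.
- jar: Small clear jar with a white lid, 48 mm in diameter, 58 mm high, upright on the bench; loose, to be left alone.
- carton: Small sealed carton 62 x 88 x 36 mm on the bench; loose, to be left alone.
Mind the look-alikes: they are no part of the job. What is shaped like the cradle but blue or green is not meant. Of the things that look like the part that bears lock_centre, the smaller one is meant.

How it is judged (in metres and radians):
On the way, in this order (a step that is already met when the one before it is completed fails the run):
1. the dial stands in the notch at the orange mark, the shackle still shut, the lock in its block (value of joint dial between -0.14 and 0.14 rad and value of joint shackle below 0.004 m and distance between lock_centre and cradle below 0.036 m), for 0.2 s.
2. the shackle is pulled fully out while the lock still lies in the block (value of joint shackle above 0.012 m and distance between lock_centre and cradle below 0.036 m), for 0.2 s.
At the end, for the whole second after the job is handed in: At the end the gripper still holds the lock, still, with the shackle at least 12 mm out: case centre 150 to 260 mm in front of the lens and within 30 mm of its axis sideways and in height, level within 15 degrees and dial up, its free-leg side facing the lens within about 20 degrees (value of joint shackle above 0.012 m and x of lock_centre in the frame of lens between -0.26 and -0.15 m and y of lock_centre in the frame of lens between -0.03 and 0.03 m and z of lock_centre in the frame of lens between -0.03 and 0.03 m and y of lens in the frame of lock_centre above 0.1 m and x of lens in the frame of lock_centre between -0.09 and 0.09 m and angle between lock_centre's own z axis and vertical below 0.26 rad and contact force between lock and the fingers above 1.5 N and linear speed of lock below 0.02 m/s); the arm keeps its last pose, push and grip.
It fails at once if the dial was run past the opening notch (value of joint dial above 0.27 rad).
It fails at once if the camera was touched (contact force between camera and anything else above 2 N).
It fails at once if the yellow scale was moved (distance of scale from where it was at the start of the episode above 0.015 m).
It fails at once if the jar was moved (distance of jar from where it was at the start of the episode above 0.015 m).
It fails at once if the carton was moved (distance of carton from where it was at the start of the episode above 0.015 m).
It also fails if it takes over 64 s, if anything falls off the work surface, if the arm or the gripper's body presses on something with over 40 N, if the wrist force passes 120 N, or if a joint passes its speed limit or range.

## Working session

There is one attempt and no reset: what is moved stays moved. The work goes in short steps, Python scripts to look and compute and a tool call to move; the robot and the scene stay as the last step left them, time stands still between calls to the robot, and variables do not carry over. Pictures are saved under pics/ and viewed, and the job is handed in when it is done.

Besides the shell and the picture viewer there is one more tool, called after "Emit:" as a command line: name --argument value ..., lists and objects as JSON in quotes. servo_tool: Moves the arm, as the interface text tells. Its arguments: {"type":"object","properties":{"deltas":{"type":"array"},"gripper":{"type":"number"}},"required":["deltas"]}

```bash
mkdir -p pics; ls
python3 - <<'E'
from station import sense, optics, r
import cv2
print(r.grasp_offset)
s=sense();print(s['time_s'],s['tcp_pos'],s['ee_rot'],s['wrist_force'],s['gripper_width'])
for n in ['scene','top','wrist']:
    d=optics.capture(n); print(n,d['camera_matrix'],d['eye'],d['rotation'])
    cv2.imwrite(f'pics/{n}0.png',d['frame'][:,:,::-1])
E
```

```text
pics
0.0187
0.0 [ 0.26417147 -0.56575679  0.221447  ] [[-9.06182986e-01 -4.22884529e-01 -1.03443391e-03]
 [-4.22885782e-01  9.06180841e-01  1.97431654e-03]
 [ 1.02476271e-04  2.22653945e-03 -9.99997516e-01]] [-0.73273432 -0.20016916  0.45599815] 0.9991696723856615
scene [[491.90777714   0.         317.06600352]
 [  0.         491.90777714 209.15945049]
 [  0.           0.           1.        ]] [ 1.27469059 -0.09592407  1.05931384] [[ 0.13951255  0.77053064 -0.62194758]
 [ 0.9901468  -0.10089947  0.09710107]
 [ 0.01206517 -0.62936622 -0.77701518]]
top [[513.65005892   0.         316.05043891]
 [  0.         513.65005892 201.13689379]
 [  0.           0.           1.        ]] [ 3.30861335e-01 -4.95631840e-04  1.63253415e+00] [[-0.00470185 -0.99181149  0.12762389]
 [-0.99977682  0.00729101  0.01982788]
 [-0.02059603 -0.12750218 -0.99162442]]
wrist [[335.78403035   0.         317.16251431]
 [  0.         335.78403035 191.59196107]
 [  0.           0.           1.        ]] [ 0.19843282 -0.59586362  0.38353403] [[-0.42323178  0.87378439  0.23953225]
 [ 0.9060173   0.40737129  0.11480976]
 [ 0.00274042  0.2656115  -0.96407625]]
```

View pics/scene0.png

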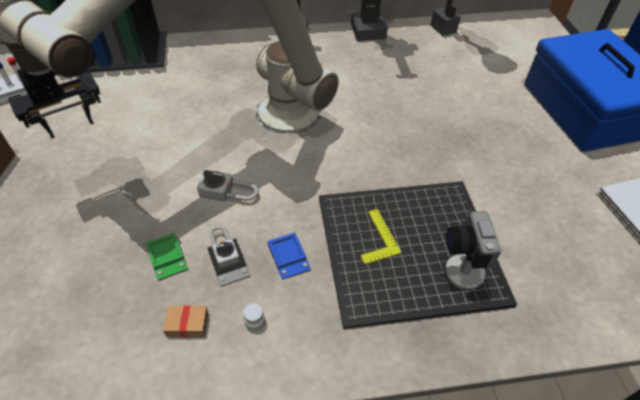

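View pics/top0.png

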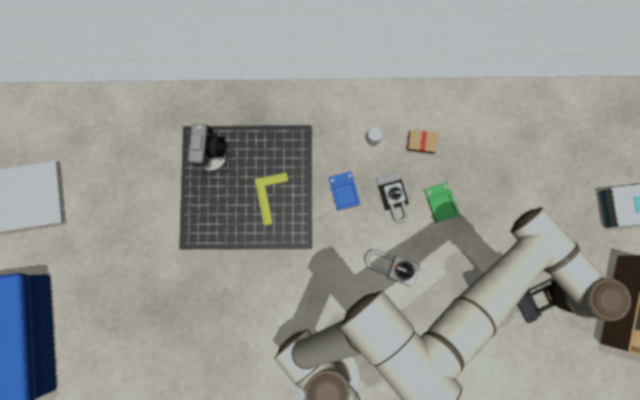

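View pics/wrist0.png

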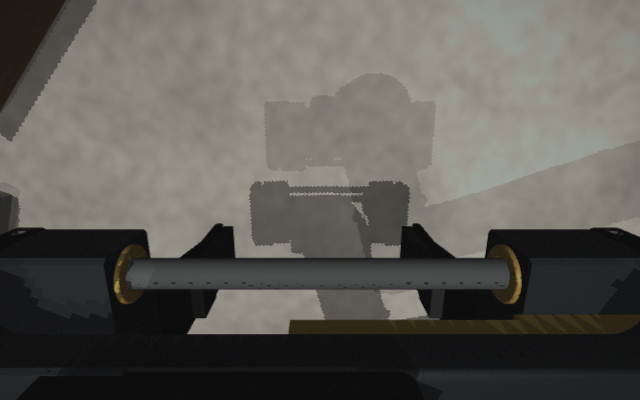

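Candidates in the top view:
- Lock in the black/grey cradle at (395,193), the smaller one.
- Loose larger padlock at (400,268).
- Cradle look-alikes: blue at (344,190) and green at (441,202).

I choose the smaller lock at (395,193) and check it in a crop.

Run:
```python
import cv2,numpy as np
a=cv2.imread('pics/top0.png')[160:290,350:450]
b=cv2.imread('pics/scene0.png')[215:295,190:270]
cv2.imwrite('pics/c0.png',np.hstack([cv2.resize(a,None,fx=4,fy=4,interpolation=2),np.zeros((520,10,3),np.uint8),cv2.resize(b,(390,520),interpolation=2)]))
```

```text
(no output)
```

View pics/c0.png

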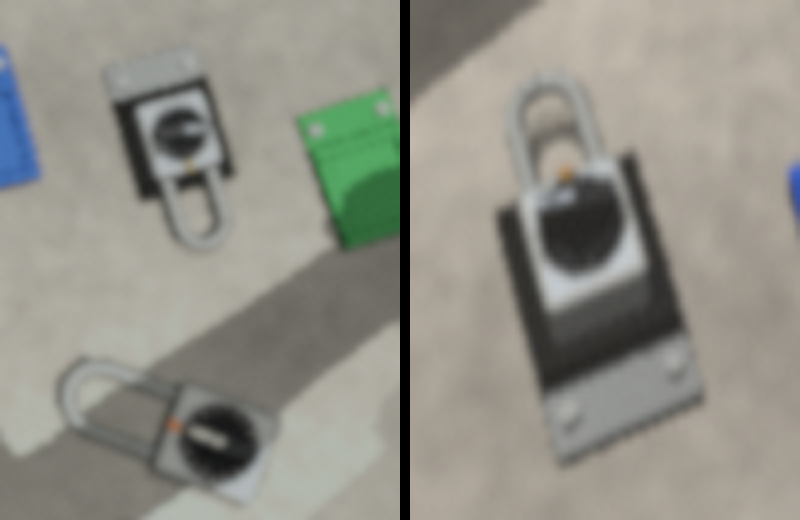

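```bash
cat > h.py <<'E'
from station import sense, optics, r
import cv2, numpy as np
def cap(n,fn=None):
    d=optics.capture(n)
    if fn: cv2.imwrite('pics/'+fn,d['frame'][:,:,::-1])
    return d
def ray(d,u,v,z):
    K=d['camera_matrix']; q=d['rotation']@np.linalg.solve(K,[u,v,1.]); 
    return d['eye']+q*(z-d['eye'][2])/q[2]
def proj(d,p):
    q=d['camera_matrix']@(d['rotation'].T@(np.asarray(p)-d['eye'])); return q[:2]/q[2]
def plan(target,yaw=None):
    # target TCP pos -> slide units in tool frame, yaw= angle of tool x deg
    s=sense(); R=s['ee_rot']; dl=R.T@(np.asarray(target)-s['tcp_pos'])
    cy=np.degrees(np.arctan2(R[1,0],R[0,0]))
    return dict(units=np.round(dl/0.025,2),yaw=round(cy,2),spin=None if yaw is None else round(-((yaw-cy+180)%360-180)/8,2))
E
python3 - <<'E'
from h import *
d=cap('top')
for n,p,z in [('case',(395.5,194),.044),('crown',(401,221),.028),('jar',(374,136),.058),('carton',(423,141),.036),
 ('boardTL',(182,126),.018),('TR',(311,126),.018),('BR',(312,247),.018),('BL',(180,248),.018),
 ('barrelend',(227,147),.16),('camL',(190,145),.205),('sc1',(287,178),.022),('sc2',(258,182),.022),('sc3',(268,223),.022),('biglock',(402,268),.05)]:
    print(n,ray(d,*p,z).round(3))
s=sense();print(s['joints'])
c=ray(d,395.5,194,.044);k=ray(d,401,221,.028)
print(np.degrees(np.arctan2(*(c-k)[[1,0]])))
print(plan([c[0],c[1],.25]))
im=d['frame'][110:270,170:330,::-1];cv2.imwrite('pics/c1.png',cv2.resize(im,(600,600),interpolation=2))
E
```

```text
case [ 0.556 -0.216  0.044]
crown [ 0.473 -0.234  0.028]
jar [ 0.738 -0.152  0.058]
carton [ 0.726 -0.308  0.036]
boardTL [0.788 0.466 0.018]
TR [0.784 0.047 0.018]
BR [0.394 0.045 0.018]
BL [0.393 0.461 0.018]
barrelend [0.683 0.29  0.16 ]
camL [0.679 0.388 0.205]
sc1 [0.613 0.124 0.022]
sc2 [0.601 0.216 0.022]
sc3 [0.47  0.183 0.022]
biglock [ 0.327 -0.23   0.05 ]
[-5.01575478e+01  2.20724825e+01  4.09533245e-01 -1.25064805e-02
 -6.84109501e+01 -1.48183946e+01]
11.719852098055265
{'units': array([-16.49,   7.74,  -1.12]), 'yaw': np.float64(-154.98), 'spin': None}
```

View pics/c1.png

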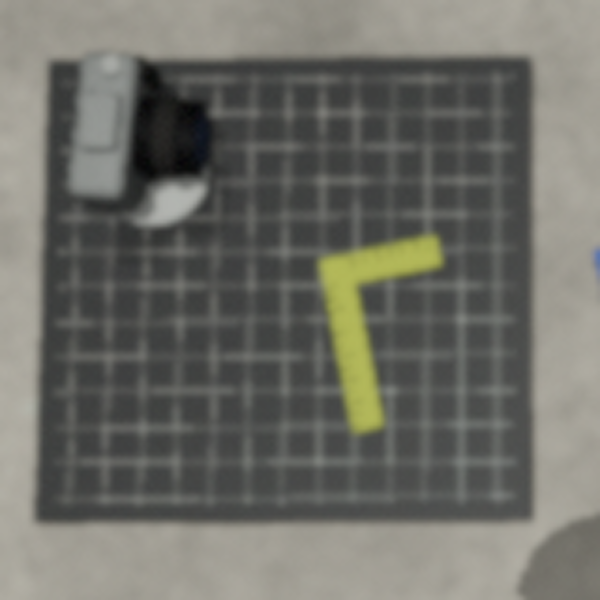

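Emit:
servo_tool --deltas '[{"slide":[-1,0.47,-0.07]},{"slide":[-1,0.47,-0.07]},{"slide":[-1,0.47,-0.07]},{"slide":[-1,0.47,-0.07]},{"slide":[-1,0.47,-0.07]},{"slide":[-1,0.47,-0.07]},{"slide":[-1,0.47,-0.07]},{"slide":[-1,0.47,-0.07]},{"slide":[-1,0.47,-0.07]},{"slide":[-1,0.47,-0.07]}]' --gripper 0

```text
invalid input
```

Emit:
servo_tool --deltas '[{"slide":[-1,0.47,-0.07]},{"slide":[-1,0.47,-0.07]},{"slide":[-1,0.47,-0.07]},{"slide":[-1,0.47,-0.07]},{"slide":[-1,0.47,-0.07]},{"slide":[-1,0.47,-0.07]},{"slide":[-0.5,0.2,0]}]'

```text
invalid input
```

Run:
```python
from h import *
d=cap('wrist','w1.png')
s=sense();print(s['time_s'],s['tcp_pos'],s['joints'],s['wrist_force'],s['moment']);print(plan([.556,-.216,.25],-168))
```

```text
0.25 [ 0.26430723 -0.56605619  0.22205387] [-5.01560544e+01  2.20651059e+01  4.20886431e-01 -1.23752564e-02
 -6.84123175e+01 -1.48161691e+01] [-0.22286884 -0.25869231 -0.12348522] [ 0.00107495  0.01527281 -0.03389615]
{'units': array([-16.5 ,   7.75,  -1.11]), 'yaw': np.float64(-154.98), 'spin': np.float64(1.63)}
```

View pics/w1.png

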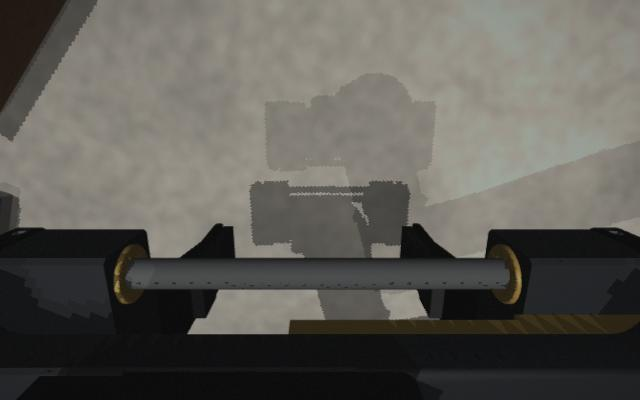

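The call was refused, and I think it needs an explicit spin in each row.

Emit:
servo_tool --deltas '[{"slide":[-1,0.47,-0.07],"spin":0},{"slide":[-1,0.47,-0.07],"spin":0},{"slide":[-1,0.47,-0.07],"spin":0},{"slide":[-1,0.47,-0.07],"spin":0},{"slide":[-1,0.47,-0.07],"spin":0},{"slide":[-1,0.47,-0.07],"spin":0},{"slide":[-1,0.47,-0.07],"spin":0},{"slide":[-1,0.47,-0.07],"spin":0},{"slide":[-1,0.47,-0.07],"spin":0},{"slide":[-1,0.47,-0.07],"spin":0}]' --gripper 0

```text
time_s: 1.25
tcp_pos: [0.445, -0.3479, 0.238]
ee_rot: [[-0.909, -0.416, -0.003], [-0.416, 0.909, 0.004], [0.001, 0.005, -1.0]]
wrist_force: [0.1, -0.6, -0.2]
gripper_width: 0.998
```

Emit:
servo_tool --deltas '[{"slide":[-1,0.47,-0.07],"spin":0},{"slide":[-1,0.47,-0.07],"spin":0},{"slide":[-1,0.47,-0.07],"spin":0},{"slide":[-1,0.47,-0.07],"spin":0},{"slide":[-1,0.47,-0.07],"spin":0},{"slide":[-0.7,0.4,-0.07],"spin":0},{"slide":[0,0,0],"spin":0},{"slide":[0,0,0],"spin":0}]'

```text
time_s: 2.05
tcp_pos: [0.5511, -0.2175, 0.2483]
ee_rot: [[-0.907, -0.421, -0.004], [-0.421, 0.907, 0.005], [0.001, 0.006, -1.0]]
wrist_force: [-0.1, -0.5, -0.0]
gripper_width: 0.993
```

Run:
```python
from h import *
d=cap('wrist','w1.png')
s=sense();print(s['time_s'],s['tcp_pos'],s['joints'],s['wrist_force'],s['moment']);print(plan([.556,-.216,.25],-168))
```

```text
2.1 [ 0.55093225 -0.21771945  0.24830946] [ -6.04544151  18.06528139  -1.63707647  -0.26023647 -70.52956816
 -59.01512881] [0.8169548  0.22268117 0.35374035] [-0.06616224  0.01229805 -0.04017012]
{'units': array([-0.21, -0.02, -0.07]), 'yaw': np.float64(-155.15), 'spin': np.float64(1.61)}
```

View pics/w1.png

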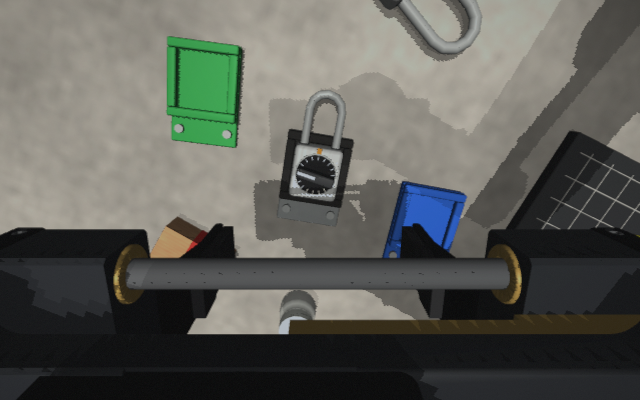

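Run:
```python
import cv2
a=cv2.imread('pics/w1.png')[80:235,260:370]
cv2.imwrite('pics/c2.png',cv2.resize(a,(550,600),interpolation=cv2.INTER_CUBIC)) # x5.0, y3.87
cv2.imwrite('pics/c2.png',cv2.resize(a[40:145,10:100],(514,600),interpolation=cv2.INTER_CUBIC))
```

```text
(no output)
```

View pics/c2.png

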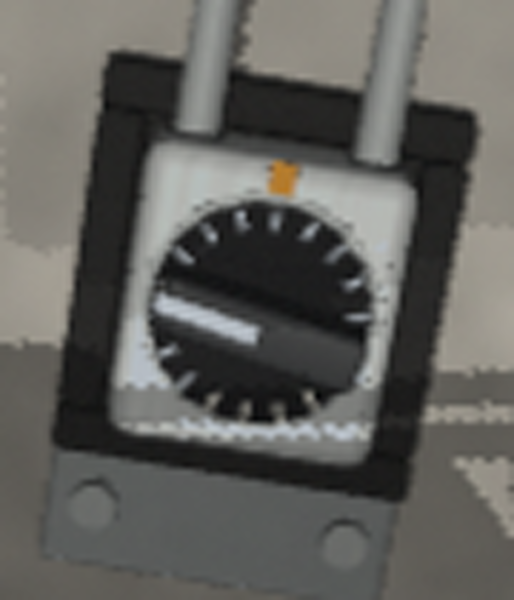

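Run:
```python
from h import *
d=cap('wrist')
f=lambda x,y,z: ray(d,270+x/5.714,120+y/5.714,z)
P=np.array([f(150,138,.044),f(413,183,.044),f(372,465,.044),f(112,430,.044)]);print(P.round(4),P.mean(0))
# -x end: P0,P1 ; +x end: P3,P2
e=(P[3]+P[2]-P[0]-P[1]);e2=(P[3]-P[2]+P[0]-P[1])
yaw=lambda v:np.degrees(np.arctan2(v[1],v[0]))
print(yaw(e),yaw(e2),np.linalg.norm(e)/2,np.linalg.norm(e2)/2)
Q=np.array([f(110,55,.022),f(478,115,.022),f(408,500,.022),f(55,447,.022)]);print(Q.mean(0),yaw(Q[3]+Q[2]-Q[0]-Q[1]),yaw(Q[3]-Q[2]+Q[0]-Q[1]))
a,b=f(155,302,.066),f(258,337,.066);print('line',a,b,yaw(a-b))
# top cam
t=cap('top');print(proj(t,P.mean(0)))
print(plan([P[:,0].mean(),P[:,1].mean(),.12]))
```

```text
[[ 0.5366 -0.2468  0.044 ]
 [ 0.5233 -0.1975  0.044 ]
 [ 0.5776 -0.1801  0.044 ]
 [ 0.5927 -0.2302  0.044 ]] [ 0.5575501  -0.21363936  0.044     ]
17.12792289315287 -74.0518421168447 0.057720578508862905 0.05163840611556832
[ 0.55752669 -0.2133696   0.022     ] 15.835604994062274 -74.2552146427036
line [ 0.56058705 -0.23385326  0.066     ] [ 0.55865078 -0.21396225  0.066     ] -84.44009670166672
[394.62538198 193.48159157]
{'units': array([-0.34,  0.02,  5.14]), 'yaw': np.float64(-155.21), 'spin': None}
```

Emit:
servo_tool --deltas '[{"slide":[-0.1,0,0.5],"spin":-1},{"slide":[-0.1,0,0.5],"spin":-1},{"slide":[0,0,0.5],"spin":-1},{"slide":[0,0,0.5],"spin":-1},{"slide":[0,0,0.5],"spin":-1},{"slide":[0,0,0.5],"spin":-1},{"slide":[0,0,0.5],"spin":-1},{"slide":[0,0,0.5],"spin":-1},{"slide":[0,0,0.5],"spin":-1},{"slide":[0,0,0],"spin":0}]'

```text
time_s: 3.2
tcp_pos: [0.5491, -0.2245, 0.1335]
ee_rot: [[0.155, -0.988, -0.002], [-0.988, -0.155, 0.004], [-0.004, 0.001, -1.0]]
wrist_force: [-0.1, -0.7, 0.1]
gripper_width: 1.0
```

Run:
```python
from h import *
d=cap('wrist','w2.png')
s=sense();print(s['time_s'],s['tcp_pos'],s['joints'],s['wrist_force'],s['moment']);print(plan([.558,-.2137,.052],-84.2))
```

```text
3.25 [ 0.54977639 -0.22480835  0.1346461 ] [ -6.7195062   23.38243326 -10.89388928  -0.1953513  -55.74720634
  15.61783802] [ 0.49845313 -0.21807615  0.36183311] [-0.00616735  0.13538743  0.00149291]
{'units': array([-0.38, -0.39,  3.31]), 'yaw': np.float64(-81.21), 'spin': np.float64(0.37)}
```

View pics/w2.png

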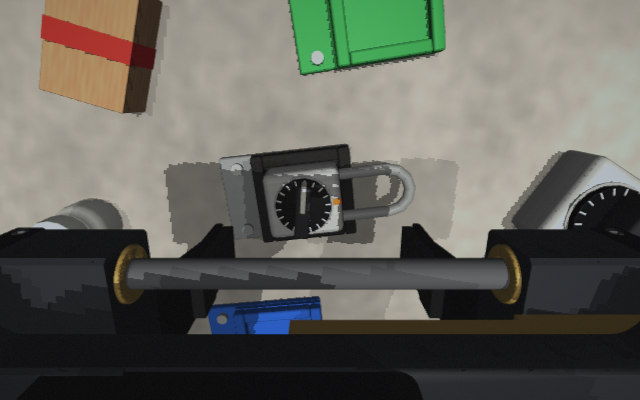

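Run:
```python
import cv2
a=cv2.imread('pics/w2.png')[140:250,210:360]
cv2.imwrite('pics/c3.png',cv2.resize(a,(750,550),interpolation=cv2.INTER_CUBIC))
```

```text
(no output)
```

View pics/c3.png

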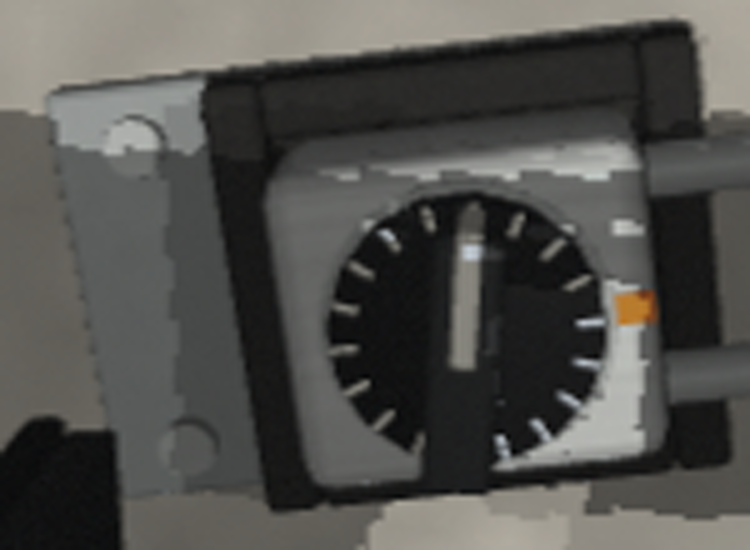

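Run:
```python
from h import *
d=cap('wrist')
f=lambda x,y,z: ray(d,210+x/5,140+y/5,z)
yaw=lambda v:np.degrees(np.arctan2(v[1],v[0]))
print('plate',f(467,331,.049), f(328,331,.049)-f(605,331,.049))
a,b=f(470,238,.066),f(462,368,.066);print('line',a,b,yaw(a-b),np.linalg.norm(a-b))
a,b=f(635,308,.044),f(467,331,.049);print('mark',a,yaw(a-b))
a,b=f(210,85,.022),f(690,22,.022);print('rim',a,b,yaw(b-a))
a,b=f(270,508,.022),f(205,85,.022);print('rim2',yaw(b-a)-90)
```

```text
plate [ 0.55893637 -0.21450549  0.049     ] [0.0423941  0.00657606 0.        ]
line [ 0.56061213 -0.2339139   0.066     ] [ 0.55897215 -0.21440972  0.066     ] -85.1936877268819 0.019573005239213764
mark [ 0.53331242 -0.22067708  0.044     ] -166.45808609653744
rim [ 0.60670401 -0.24132745  0.022     ] [ 0.53030742 -0.26367924  0.022     ] -163.69180805704053
rim2 -165.52005798236593
```

Emit:
servo_tool --deltas '[{"slide":[-0.36,-0.42,0.3],"spin":0.47},{"slide":[0,0,0.6],"spin":0},{"slide":[0,0,0.6],"spin":0},{"slide":[0,0,0.6],"spin":0},{"slide":[0,0,0],"spin":0}]'

```text
time_s: 3.8
tcp_pos: [0.5635, -0.2164, 0.0883]
ee_rot: [[0.07, -0.997, 0.014], [-0.998, -0.07, -0.001], [0.002, -0.014, -1.0]]
wrist_force: [-0.7, 0.1, 0.5]
gripper_width: 1.001
```

Run:
```python
from h import *
s=sense();print(s['time_s'],s['tcp_pos'],s['wrist_force'],s['moment']);print(plan([.5588,-.2144,.052],-85))
```

```text
3.8 [ 0.56353604 -0.21641758  0.08825054] [-0.71581112  0.09227431  0.52852112] [0.06249481 0.15422904 0.03559159]
{'units': array([-0.1 ,  0.2 ,  1.45]), 'yaw': np.float64(-85.98), 'spin': np.float64(-0.12)}
```

Emit:
servo_tool --deltas '[{"slide":[-0.1,0.2,0.4],"spin":-0.12},{"slide":[0,0,0.5],"spin":0},{"slide":[0,0,0.4],"spin":0},{"slide":[0,0,0],"spin":0},{"slide":[0,0,0],"spin":0}]'

```text
time_s: 4.3
tcp_pos: [0.5603, -0.215, 0.0565]
ee_rot: [[0.085, -0.996, 0.019], [-0.996, -0.085, -0.002], [0.004, -0.019, -1.0]]
wrist_force: [-0.1, 0.2, 0.9]
gripper_width: 1.0
```

Run:
```python
from h import *
s=sense();print(s['time_s'],s['tcp_pos'],s['wrist_force'],s['moment']);print(plan([.5588,-.2144,.052],-85))
```

```text
4.3 [ 0.56032396 -0.21498213  0.05646241] [-0.06148516  0.20399419  0.93427688] [ 0.00444235  0.15136325 -0.00161882]
{'units': array([-0.03,  0.06,  0.18]), 'yaw': np.float64(-85.11), 'spin': np.float64(-0.01)}
```

Emit:
servo_tool --deltas '[{"slide":[-0.03,0.06,0.18],"spin":0},{"slide":[0,0,0],"spin":0},{"slide":[0,0,0],"spin":0}]'

```text
time_s: 4.6
tcp_pos: [0.5594, -0.2145, 0.0522]
ee_rot: [[0.085, -0.996, 0.021], [-0.996, -0.085, -0.002], [0.004, -0.02, -1.0]]
wrist_force: [0.3, -0.3, 0.1]
gripper_width: 1.002
```

Emit:
servo_tool --deltas '[{"slide":[0,0,0],"spin":0},{"slide":[0,0,0],"spin":0},{"slide":[0,0,0],"spin":0},{"slide":[0,0,0],"spin":0},{"slide":[0,0,0],"spin":0},{"slide":[0,0,0],"spin":0},{"slide":[0,0,0],"spin":0},{"slide":[0,0,0],"spin":0}]' --gripper 255

```text
time_s: 5.4
tcp_pos: [0.56, -0.2146, 0.053]
ee_rot: [[0.085, -0.996, 0.022], [-0.996, -0.085, -0.003], [0.005, -0.022, -1.0]]
wrist_force: [-0.2, 0.3, 0.7]
gripper_width: 0.358
```

Run:
```python
from h import *
d=cap('wrist','w3.png')
s=sense();print(s['time_s'],s['tcp_pos'],s['wrist_force'],s['moment'],s['gripper_width']*87);print(plan([.5588,-.2144,.052],-85))
```

```text
5.45 [ 0.55994455 -0.21454447  0.05302965] [-0.43696162  0.13958661  0.71978595] [-0.00637436  0.09028115  0.01142327] 26.919854900012375
{'units': array([-0.01,  0.05,  0.04]), 'yaw': np.float64(-85.11), 'spin': np.float64(-0.01)}
```

View pics/w3.png

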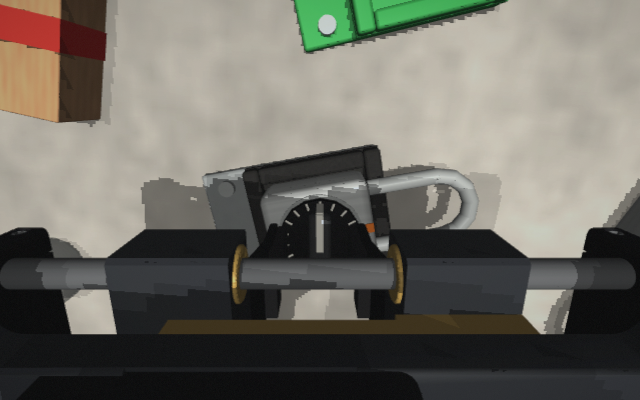

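Fingers are still closing (27 mm), the line is at (320,230) between them and the alignment is good. I'll keep closing.

Emit:
servo_tool --deltas '[{"slide":[0,0,0],"spin":0},{"slide":[0,0,0],"spin":0},{"slide":[0,0,0],"spin":0},{"slide":[0,0,0],"spin":0},{"slide":[0,0,0],"spin":0}]'

```text
time_s: 5.95
tcp_pos: [0.559, -0.2146, 0.053]
ee_rot: [[0.085, -0.996, 0.02], [-0.996, -0.085, -0.003], [0.004, -0.02, -1.0]]
wrist_force: [-0.1, 0.1, 0.5]
gripper_width: 0.124
```

Run:
```python
from h import *
s=sense();print(s['time_s'],s['tcp_pos'],s['wrist_force'],s['moment'],s['gripper_width']*87);print(plan([.5588,-.2144,.052],-85))
```

```text
5.95 [ 0.55902121 -0.21455139  0.05300153] [-0.12829079  0.12983451  0.45038269] [0.03963835 0.24545092 0.00120467] 10.809125129935097
{'units': array([-0.01,  0.01,  0.04]), 'yaw': np.float64(-85.11), 'spin': np.float64(-0.01)}
```

Emit:
servo_tool --deltas '[{"slide":[0,0,0],"spin":1},{"slide":[0,0,0],"spin":1},{"slide":[0,0,0],"spin":1},{"slide":[0,0,0],"spin":0}]'

```text
time_s: 6.35
tcp_pos: [0.5589, -0.2146, 0.0531]
ee_rot: [[-0.339, -0.941, 0.019], [-0.941, 0.339, -0.003], [-0.003, -0.019, -1.0]]
wrist_force: [-1.1, 0.5, 0.3]
gripper_width: 0.121
```

Run:
```python
from h import *
s=sense();print(s['time_s'],s['tcp_pos'],s['wrist_force'],s['moment'],s['gripper_width']*87);print(plan([.5588,-.2144,.053],-165))
```

```text
6.35 [ 0.55889496 -0.21463666  0.0530546 ] [-1.05367462  0.47571471  0.33494459] [-0.04867804  0.26751921  0.12109024] 10.49451506178258
{'units': array([-0.01,  0.01,  0.  ]), 'yaw': np.float64(-109.81), 'spin': np.float64(6.9)}
```

Emit:
servo_tool --deltas '[{"slide":[0,0,0],"spin":1},{"slide":[0,0,0],"spin":1},{"slide":[0,0,0],"spin":1},{"slide":[0,0,0],"spin":1},{"slide":[0,0,0],"spin":0.8},{"slide":[0,0,0],"spin":0}]'

```text
time_s: 6.95
tcp_pos: [0.5595, -0.2143, 0.0531]
ee_rot: [[-0.851, -0.525, 0.02], [-0.525, 0.851, -0.004], [-0.015, -0.014, -1.0]]
wrist_force: [0.6, 0.4, -0.2]
gripper_width: 0.124
```

Run:
```python
from h import *
d=cap('wrist','w4.png')
s=sense();print(s['time_s'],s['tcp_pos'],s['wrist_force'],s['moment'],s['gripper_width']*87);print(plan([.5588,-.2144,.053],-165))
im=d['frame'][100:270,220:420,::-1];cv2.imwrite('pics/c4.png',cv2.resize(im,(700,595),interpolation=cv2.INTER_CUBIC))
```

```text
7.0 [ 0.55945467 -0.21433565  0.05312362] [-0.83000892 -0.44821506  0.06256923] [ 0.14096247  0.14990713 -0.00172331] 10.43150037687269
{'units': array([0.02, 0.01, 0.  ]), 'yaw': np.float64(-148.21), 'spin': np.float64(2.1)}
```

View pics/c4.png

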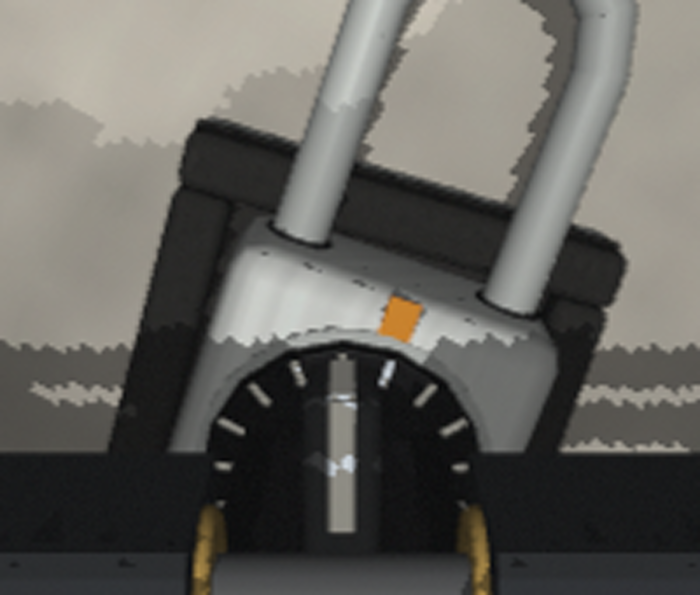

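Emit:
servo_tool --deltas '[{"slide":[0,0,0],"spin":1},{"slide":[0,0,0],"spin":0.9},{"slide":[0,0,0],"spin":0},{"slide":[0,0,0],"spin":0}]'

```text
time_s: 7.4
tcp_pos: [0.5597, -0.2145, 0.0531]
ee_rot: [[-0.956, -0.293, 0.02], [-0.293, 0.956, -0.004], [-0.018, -0.01, -1.0]]
wrist_force: [-0.6, -0.7, 0.1]
gripper_width: 0.125
```

Run:
```python
from h import *
d=cap('wrist','w5.png')
s=sense();print(s['time_s'],s['tcp_pos'],s['wrist_force'],s['moment'],s['gripper_width']*87);print(plan([.5588,-.2144,.053],-165))
im=d['frame'][100:270,220:420,::-1];cv2.imwrite('pics/c5.png',cv2.resize(im,(700,595),interpolation=cv2.INTER_CUBIC))
```

```text
7.45 [ 0.559657   -0.21452573  0.05309935] [ 0.63547566 -0.07089417  0.69976519] [0.0228271  0.16601946 0.0138946 ] 10.43936418099984
{'units': array([0.03, 0.01, 0.  ]), 'yaw': np.float64(-163.01), 'spin': np.float64(0.25)}
```

View pics/c5.png

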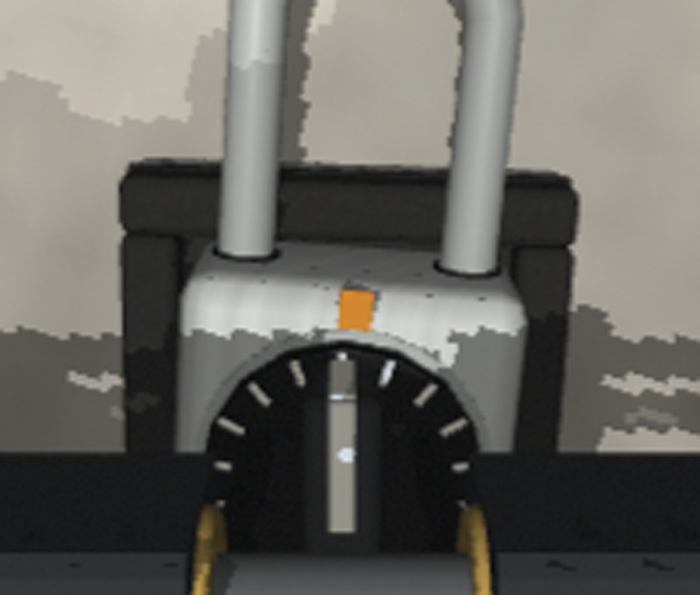

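Emit:
servo_tool --deltas '[{"slide":[0,0,0],"spin":0.25},{"slide":[0,0,0],"spin":0},{"slide":[0,0,0],"spin":0}]'

```text
time_s: 7.75
tcp_pos: [0.5597, -0.2145, 0.0531]
ee_rot: [[-0.964, -0.265, 0.02], [-0.265, 0.964, -0.004], [-0.018, -0.009, -1.0]]
wrist_force: [0.3, -0.2, -0.2]
gripper_width: 0.123
```

Emit:
servo_tool --deltas '[{"slide":[0,0,0],"spin":0},{"slide":[0,0,0],"spin":0},{"slide":[0,0,0],"spin":0},{"slide":[0,0,0],"spin":0},{"slide":[0,0,-0.5],"spin":0},{"slide":[0,0,-1],"spin":0},{"slide":[0,0,-1],"spin":0},{"slide":[0,0,-1],"spin":0},{"slide":[0,0,0],"spin":0}]' --gripper 0

```text
time_s: 8.65
tcp_pos: [0.5583, -0.2144, 0.1467]
ee_rot: [[-0.963, -0.27, 0.021], [-0.27, 0.963, -0.005], [-0.019, -0.01, -1.0]]
wrist_force: [0.1, -0.0, -0.3]
gripper_width: 0.859
```

Run:
```python
from h import *
d=cap('wrist','w6.png')
s=sense();print(s['time_s'],s['tcp_pos'],s['ee_rot'],s['wrist_force'],s['moment'],s['gripper_width']*87);print(plan([.5588,-.2144,.053],-165))
im=d['frame'][60:260,220:420,::-1];cv2.imwrite('pics/c6.png',cv2.resize(im,(600,600),interpolation=cv2.INTER_CUBIC))
```

```text
8.7 [ 0.5571499  -0.21398234  0.14483516] [[-0.96285575 -0.26941836  0.01795986]
 [-0.26952342  0.96298686 -0.00366546]
 [-0.01630757 -0.00836991 -0.99983199]] [ 0.315484   -0.13839102 -0.11184978] [ 0.02401022 -0.0075346  -0.01425054] 78.8739583318322
{'units': array([ 0.  , -0.  ,  3.67]), 'yaw': np.float64(-164.36), 'spin': np.float64(0.08)}
```

View pics/c6.png

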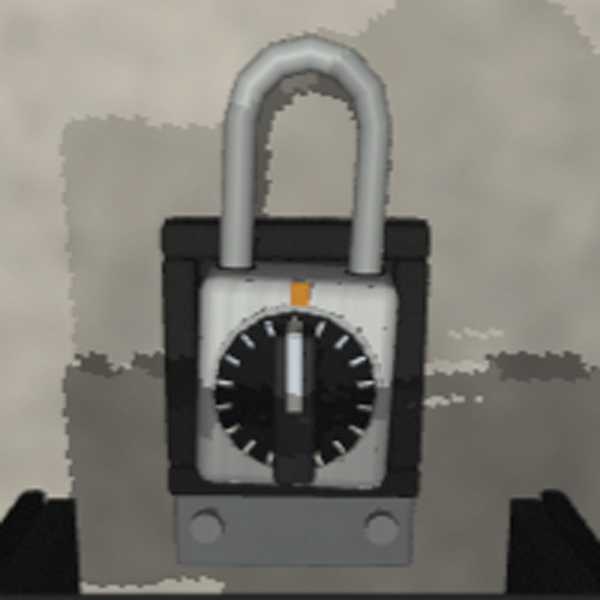

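Run:
```python
from h import *
d=cap('wrist')
f=lambda x,y,z: ray(d,220+x/3,60+y/3,z)
yaw=lambda v:np.degrees(np.arctan2(v[1],v[0]))
a,b,c,e=f(237,255,.028),f(241,120,.028),f(367,255,.028),f(371,120,.028)
print(a,b,c,e,yaw(b-a),yaw(e-c)); m1,m2=(a+c)/2,(b+e)/2;print(m1,m2)
print('crown',f(308,40,.0325), 'rim', f(295,218,.022))
u=np.array([np.cos(np.radians(-164.7)),np.sin(np.radians(-164.7)),0])
cen=np.array([.5588,-.2144,.028]);g=cen+u*.07;print('grip',g)
print(plan([g[0],g[1],.010],-164.7))
```

```text
[ 0.52851922 -0.23743105  0.028     ] [ 0.49345809 -0.24558032  0.028     ] [ 0.51880404 -0.20290495  0.028     ] [ 0.48412951 -0.21230268  0.028     ] -166.91503936381605 -164.8356077556422
[ 0.52366163 -0.220168    0.028     ] [ 0.4887938 -0.2289415  0.028    ]
crown [ 0.46956929 -0.23390007  0.0325    ] rim [ 0.51509496 -0.22460085  0.022     ]
grip [ 0.49128098 -0.23287111  0.028     ]
{'units': array([ 2.78, -0.01,  5.29]), 'yaw': np.float64(-164.39), 'spin': np.float64(0.04)}
```

Run:
```python
from h import *
d=cap('wrist')
f=lambda x,y,z: ray(d,220+x/3,60+y/3,z)
yaw=lambda v:np.degrees(np.arctan2(v[1],v[0]))
p=f(296,390,.049);m=f(300,293,.044);cr=f(308,40,.0325)
print(p,m,cr,yaw(m-p),yaw(cr-p))
a,b=f(294,408,.066),f(294,330,.066);print('line',a,b,yaw(b-a))
Q=[f(163,222,.022),f(430,225,.022),f(415,495,.022),f(172,490,.022)]
print(np.mean(Q,0),yaw(Q[0]-Q[3]),yaw(Q[1]-Q[2]),yaw(Q[1]-Q[0])-90)
C=[f(203,275,.044),f(394,282,.044),f(388,485,.044),f(198,482,.044)]
print(np.mean(C,0),yaw(C[1]-C[0])-90,yaw(C[0]-C[3]),yaw(C[1]-C[2]))
```

```text
[ 0.55371447 -0.2125828   0.049     ] [ 0.52945628 -0.21832378  0.044     ] [ 0.46822491 -0.23346242  0.0325    ] -166.685272899 -166.27500535319356
line [ 0.55362786 -0.21309312  0.066     ] [ 0.53467245 -0.21840922  0.066     ] -164.3336999676993
[ 0.55345381 -0.2130233   0.022     ] -164.46934498743016 -165.3846732997559 15.025926545820795
[ 0.55350608 -0.21273795  0.044     ] 13.568371263992589 -167.14962371282303 -164.42860636172176
```

Run:
```python
import cv2
a=cv2.imread('pics/w6.png')[135:250,270:365]
cv2.imwrite('pics/c7.png',cv2.resize(a,None,fx=5,fy=5,interpolation=cv2.INTER_CUBIC))
```

```text
(no output)
```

View pics/c7.png

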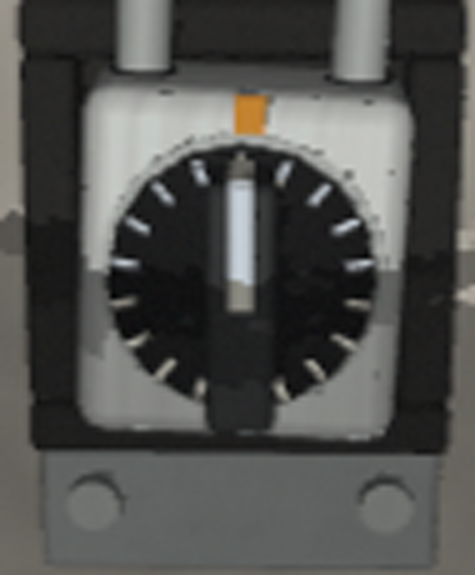

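Emit:
servo_tool --deltas '[{"slide":[1,0,0],"spin":0.2},{"slide":[1,0,0],"spin":0},{"slide":[0.85,0,0],"spin":0},{"slide":[0,0,0.6],"spin":0},{"slide":[0,0,0.6],"spin":0},{"slide":[0,0,0.6],"spin":0},{"slide":[0,0,0],"spin":0}]'

```text
time_s: 9.5
tcp_pos: [0.4781, -0.2308, 0.0876]
ee_rot: [[-0.971, -0.24, -0.003], [-0.24, 0.971, 0.001], [0.003, 0.002, -1.0]]
wrist_force: [-0.0, -0.5, -0.1]
gripper_width: 1.001
```

Run:
```python
from h import *
d=cap('wrist','w7.png')
s=sense();print(s['time_s'],s['tcp_pos'],s['ee_rot'],s['wrist_force']);print(plan([.489,-.230,.011],-166))
```

```text
9.55 [ 0.47900764 -0.23106818  0.0886928 ] [[-9.70706354e-01 -2.40266259e-01 -1.14024846e-03]
 [-2.40267110e-01  9.70706576e-01  6.77870048e-04]
 [ 9.43977373e-04  9.31976963e-04 -9.99999120e-01]] [-0.05918917 -0.46033566 -0.11440998]
{'units': array([-0.4 , -0.06,  3.11]), 'yaw': np.float64(-166.1), 'spin': np.float64(-0.01)}
```

View pics/w7.png

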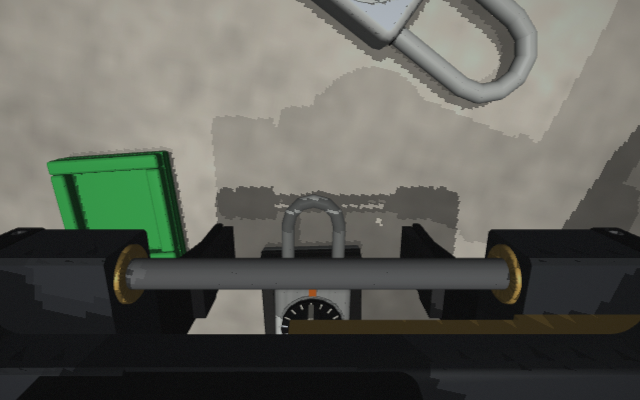

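Emit:
servo_tool --deltas '[{"slide":[-0.4,-0.08,0.4],"spin":0},{"slide":[0,0,0.6],"spin":0},{"slide":[0,0,0.6],"spin":0},{"slide":[0,0,0.5],"spin":0},{"slide":[0,0,0.3],"spin":0},{"slide":[0,0,0],"spin":0},{"slide":[0,0,0],"spin":0}]'

```text
time_s: 10.25
tcp_pos: [0.4965, -0.231, 0.0271]
ee_rot: [[-0.97, -0.243, 0.005], [-0.243, 0.97, -0.002], [-0.005, -0.003, -1.0]]
wrist_force: [-0.4, -0.0, -0.9]
gripper_width: 1.002
```

Run:
```python
from h import *
d=cap('wrist','w8.png')
s=sense();print(s['time_s'],s['tcp_pos'],s['wrist_force']);print(plan([.489,-.2305,.011],-166))
```

```text
10.3 [ 0.49648735 -0.23099104  0.02718911] [ 0.06168418  0.58896695 -0.44492994]
{'units': array([0.29, 0.09, 0.65]), 'yaw': np.float64(-165.95), 'spin': np.float64(0.01)}
```

View pics/w8.png

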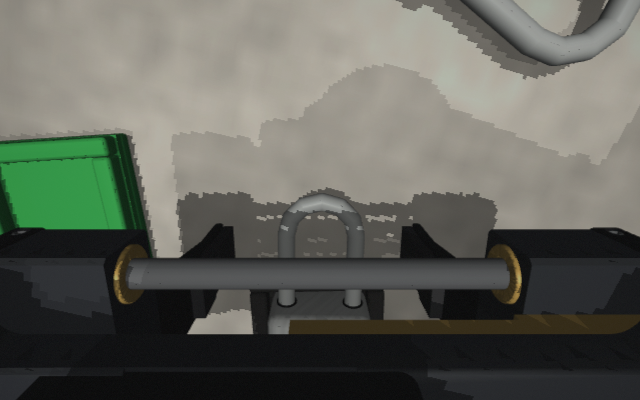

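Emit:
servo_tool --deltas '[{"slide":[0.25,0.07,0.3],"spin":0},{"slide":[0,0,0.3],"spin":0},{"slide":[0,0,0],"spin":0},{"slide":[0,0,0],"spin":0}]'

```text
time_s: 10.7
tcp_pos: [0.4903, -0.231, 0.0123]
ee_rot: [[-0.97, -0.243, 0.008], [-0.243, 0.97, -0.002], [-0.008, -0.004, -1.0]]
wrist_force: [0.4, -0.1, 0.1]
gripper_width: 0.998
```

Run:
```python
from h import *
s=sense();print(s['time_s'],s['tcp_pos'],s['wrist_force']);print(plan([.489,-.2305,.011],-166))
```

```text
10.7 [ 0.4902614  -0.23097044  0.01234683] [ 0.36551308 -0.07979348  0.13153421]
{'units': array([0.04, 0.03, 0.05]), 'yaw': np.float64(-165.94), 'spin': np.float64(0.01)}
```

Emit:
servo_tool --deltas '[{"slide":[0,0,0.03],"spin":0},{"slide":[0,0,0],"spin":0},{"slide":[0,0,0],"spin":0},{"slide":[0,0,0],"spin":0},{"slide":[0,0,0],"spin":0},{"slide":[0,0,0],"spin":0},{"slide":[0,0,0],"spin":0},{"slide":[0,0,0],"spin":0},{"slide":[0,0,0],"spin":0}]' --gripper 255

```text
time_s: 11.6
tcp_pos: [0.4909, -0.2311, 0.0122]
ee_rot: [[-0.97, -0.243, 0.01], [-0.243, 0.97, -0.002], [-0.009, -0.005, -1.0]]
wrist_force: [0.2, -0.5, -0.6]
gripper_width: 0.505
```

Run:
```python
from h import *
d=cap('wrist','w9.png')
s=sense();print(s['time_s'],s['tcp_pos'],s['wrist_force'],s['moment'],s['gripper_width']*87);print(plan([.489,-.2305,.011],-166))
```

```text
11.65 [ 0.49091247 -0.23108078  0.01222172] [ 0.05826874 -0.39256262 -0.78882719] [0.0115662  0.01682643 0.04864686] 43.725493383654175
{'units': array([0.07, 0.04, 0.05]), 'yaw': np.float64(-165.92), 'spin': np.float64(0.01)}
```

View pics/w9.png

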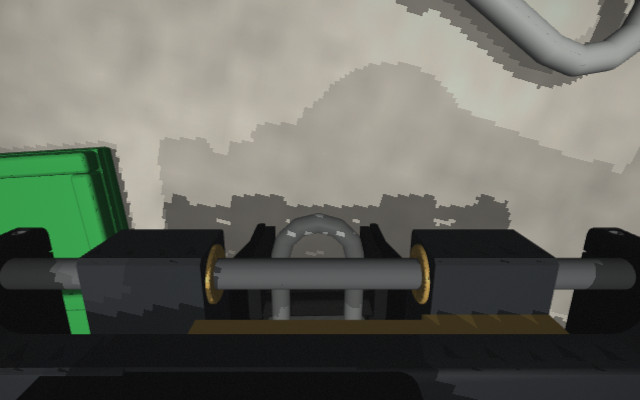

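Emit:
servo_tool --deltas '[{"slide":[0,0,0],"spin":0},{"slide":[0,0,0],"spin":0},{"slide":[0.15,0,0],"spin":0},{"slide":[0.15,0,0],"spin":0},{"slide":[0.15,0,0],"spin":0},{"slide":[0,0,0],"spin":0}]'

```text
time_s: 12.25
tcp_pos: [0.4831, -0.2334, 0.0123]
ee_rot: [[-0.969, -0.245, 0.018], [-0.245, 0.97, -0.003], [-0.017, -0.007, -1.0]]
wrist_force: [0.5, 0.4, -2.4]
gripper_width: 0.498
```

Run:
```python
from h import *
s=sense();print(s['time_s'],s['tcp_pos'],s['wrist_force'],s['moment'],s['gripper_width']*87);print(plan([.4909,-.2311,.0122],-166))
```

```text
12.25 [ 0.48305896 -0.23340549  0.01231618] [ 0.5397013   0.40435287 -2.38101403] [ 0.13050538 -0.31487008  0.07123479] 43.296722965705165
{'units': array([-0.33,  0.01,  0.01]), 'yaw': np.float64(-165.82), 'spin': np.float64(0.02)}
```

Emit:
servo_tool --deltas '[{"slide":[0.15,0,0],"spin":0},{"slide":[0.15,0,0],"spin":0},{"slide":[0.15,0,0],"spin":0},{"slide":[0,0,0],"spin":0}]'

```text
time_s: 12.65
tcp_pos: [0.4745, -0.2361, 0.0127]
ee_rot: [[-0.969, -0.247, 0.025], [-0.247, 0.969, -0.004], [-0.023, -0.01, -1.0]]
wrist_force: [4.2, 1.7, -3.0]
gripper_width: 0.501
```

Run:
```python
from h import *
d=cap('wrist','w10.png')
s=sense();print(s['time_s'],s['tcp_pos'],s['wrist_force'],s['moment'],s['gripper_width']*87);print(plan([.4909,-.2311,.0122],-166))
```

```text
12.7 [ 0.47441338 -0.23611406  0.01261293] [ 3.55782077  2.36525902 -3.22376262] [ 0.93817265 -1.03574923  0.35083927] 43.55183941218399
{'units': array([-0.69,  0.03,  0.03]), 'yaw': np.float64(-165.68), 'spin': np.float64(0.04)}
```

View pics/w10.png

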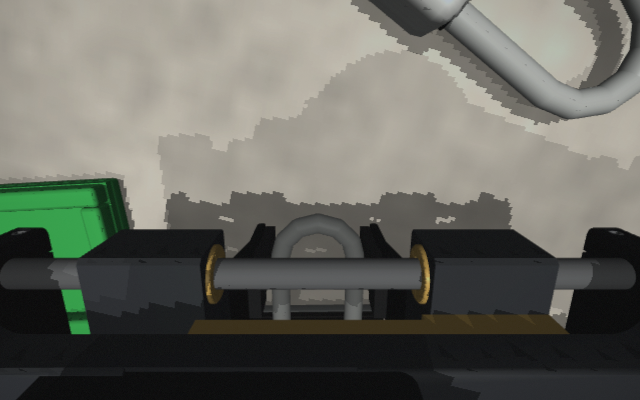

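Emit:
servo_tool --deltas '[{"slide":[0.12,0,0],"spin":0},{"slide":[0.12,0,0],"spin":0},{"slide":[0,0,0],"spin":0},{"slide":[0,0,0],"spin":0}]'

```text
time_s: 13.1
tcp_pos: [0.4748, -0.2367, 0.0133]
ee_rot: [[-0.967, -0.253, 0.038], [-0.253, 0.967, -0.005], [-0.035, -0.015, -0.999]]
wrist_force: [3.3, 1.6, -3.7]
gripper_width: 0.502
```

Run:
```python
from h import *
s=sense();print(s['time_s'],s['tcp_pos'],s['wrist_force'],s['moment'],s['gripper_width']*87);print(plan([.4909,-.2311,.0122],-166))
```

```text
13.1 [ 0.47476636 -0.23670646  0.01328343] [ 3.27613307  1.6223136  -3.67266738] [ 0.51936041 -0.82359012  0.20341532] 43.641863236278596
{'units': array([-0.68,  0.05,  0.07]), 'yaw': np.float64(-165.33), 'spin': np.float64(0.08)}
```

Emit:
servo_tool --deltas '[{"slide":[0,0,0],"spin":0},{"slide":[0,0,0],"spin":0},{"slide":[0,0,0],"spin":0},{"slide":[0,0,0],"spin":0},{"slide":[0,0,0],"spin":0},{"slide":[0,0,-0.5],"spin":0},{"slide":[0,0,-1],"spin":0},{"slide":[0,0,-1],"spin":0},{"slide":[0,0,-1],"spin":0},{"slide":[0,0,-0.5],"spin":0}]' --gripper 0

```text
time_s: 14.1
tcp_pos: [0.4625, -0.2375, 0.1136]
ee_rot: [[-0.969, -0.246, 0.017], [-0.246, 0.969, -0.002], [-0.016, -0.007, -1.0]]
wrist_force: [-0.2, -0.0, 0.6]
gripper_width: 1.001
```

Emit:
servo_tool --deltas '[{"slide":[-1,0,0],"spin":0},{"slide":[-1,0,0],"spin":0},{"slide":[-0.8,0,0],"spin":0},{"slide":[0,0,0],"spin":0},{"slide":[0,0,0],"spin":0}]'

```text
time_s: 14.6
tcp_pos: [0.5313, -0.2204, 0.1183]
ee_rot: [[-0.97, -0.244, 0.021], [-0.244, 0.97, -0.003], [-0.019, -0.008, -1.0]]
wrist_force: [-0.5, 0.0, -0.6]
gripper_width: 0.998
```

Run:
```python
from h import *
d=cap('wrist','w11.png')
s=sense();print(s['time_s'],s['tcp_pos'],s['ee_rot'],s['wrist_force'],s['moment'],s['gripper_width']*87)
im=d['frame'][60:260,220:420,::-1];cv2.imwrite('pics/c11.png',cv2.resize(im,(600,600),interpolation=cv2.INTER_CUBIC))
```

```text
14.65 [ 0.53125415 -0.22049942  0.11837078] [[-0.96955983 -0.2439493   0.0210352 ]
 [-0.24406485  0.96975404 -0.00307323]
 [-0.01964925 -0.00811363 -0.99977401]] [ 0.92633563 -0.32952243  0.50716399] [-0.00756944 -0.02489218 -0.01214524] 86.35698186254528
```

View pics/c11.png

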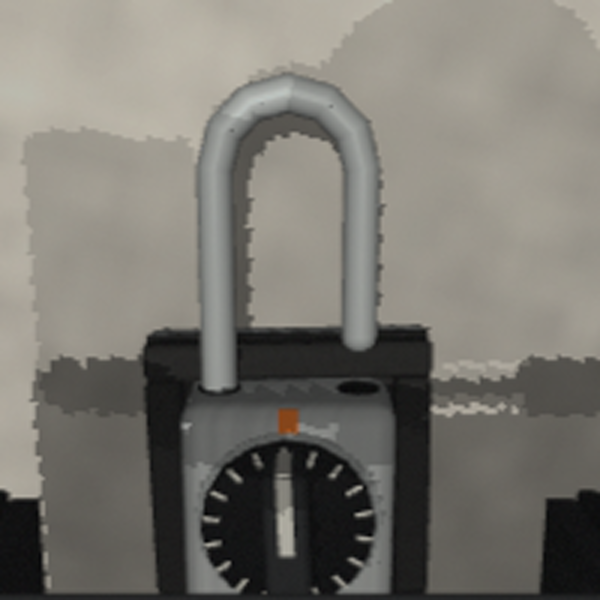

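Run:
```python
from h import *
print(plan([.552,-.2150,.0245],-165.7))
t=cap('top');s=cap('scene','s2.png')
im=s['frame'][190:300,420:530,::-1];cv2.imwrite('pics/c12.png',cv2.resize(im,(600,600),interpolation=cv2.INTER_CUBIC))
im=t['frame'][115:185,175:245,::-1];cv2.imwrite('pics/c13.png',cv2.resize(im,(600,600),interpolation=cv2.INTER_CUBIC))
```

```text
{'units': array([-0.78,  0.04,  3.77]), 'yaw': np.float64(-165.87), 'spin': np.float64(-0.02)}
```

View pics/c12.png

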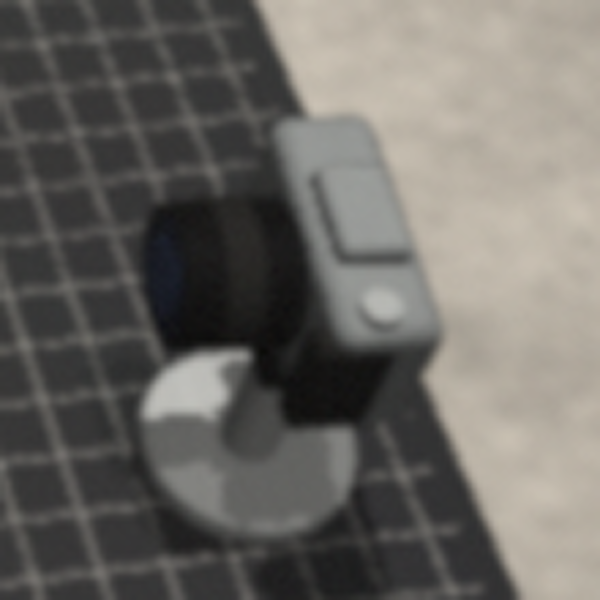

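View pics/c13.png

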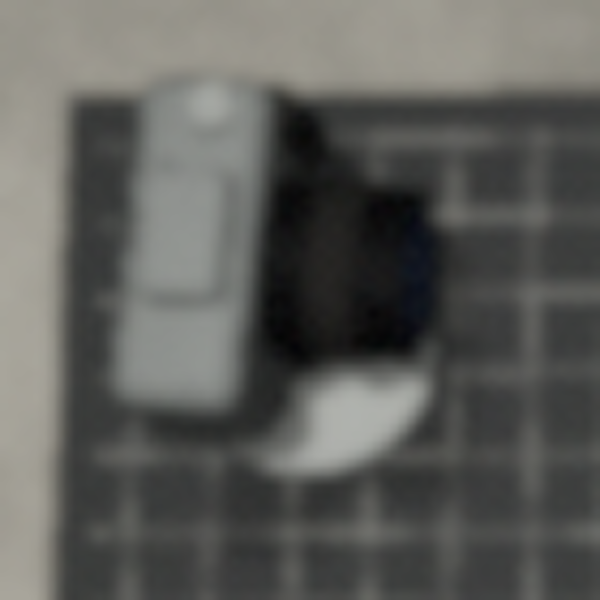

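```bash
cat > lens.py <<'E'
from h import *
t=cap('top');s=cap('scene')
S=lambda x,y:(420+x/5.4545,190+y/5.4545); T=lambda x,y:(175+x/8.571,115+y/8.571)
yaw=lambda v:np.degrees(np.arctan2(v[1],v[0]))
for d,F,ps in ((s,S,[(278,135),(332,345),(370,120),(437,335)]),(t,T,[(240,408),(272,95),(115,398),(150,85)])):
    q=[ray(d,*F(*p),.205) for p in ps]; print(np.round(q,4)); print(yaw(q[0]-q[1]),yaw(q[2]-q[3]),'mean',np.mean(q,0))
print('lens@.16',ray(s,*S(165,272),.16),ray(t,*T(418,268),.16))
print('foot@.026', ray(s,*S(248,435),.026))
E
python3 lens.py
```

```text
[[0.6512 0.3482 0.205 ]
 [0.7531 0.3344 0.205 ]
 [0.6486 0.3885 0.205 ]
 [0.754  0.3763 0.205 ]]
172.25249462052804 173.40776714807006 mean [0.70169522 0.36184867 0.205     ]
[[0.6274 0.349  0.205 ]
 [0.734  0.3407 0.205 ]
 [0.6312 0.3908 0.205 ]
 [0.7379 0.3819 0.205 ]]
175.57080564108057 175.23807659868677 mean [0.68261652 0.36560161 0.205     ]
lens@.16 [0.6817306  0.30104465 0.16      ] [0.68514913 0.29976359 0.16      ]
foot@.026 [0.68577941 0.36965086 0.026     ]
```

Emit:
servo_tool --deltas '[{"slide":[-0.78,0.04,0.3],"spin":0},{"slide":[0,0,0.6],"spin":0},{"slide":[0,0,0.6],"spin":0},{"slide":[0,0,0.5],"spin":0},{"slide":[0,0,0],"spin":0},{"slide":[0,0,0],"spin":0}]'

```text
time_s: 15.45
tcp_pos: [0.5497, -0.2163, 0.0688]
ee_rot: [[-0.97, -0.242, 0.023], [-0.242, 0.97, -0.004], [-0.021, -0.009, -1.0]]
wrist_force: [-0.9, 0.4, 0.2]
gripper_width: 1.001
```

Run:
```python
from h import *
d=cap('wrist','w12.png')
s=sense();print(s['time_s'],s['tcp_pos'],s['ee_rot'],s['wrist_force']);print(plan([.552,-.2150,.0245],-165.7))
```

```text
15.5 [ 0.54955853 -0.21622894  0.06880495] [[-0.97020005 -0.24124307  0.02266359]
 [-0.2413801   0.97042442 -0.00347771]
 [-0.02115433 -0.00884461 -0.9997371 ]] [-0.52760883 -0.11784793  0.37684226]
{'units': array([-0.07,  0.04,  1.77]), 'yaw': np.float64(-166.03), 'spin': np.float64(-0.04)}
```

View pics/w12.png

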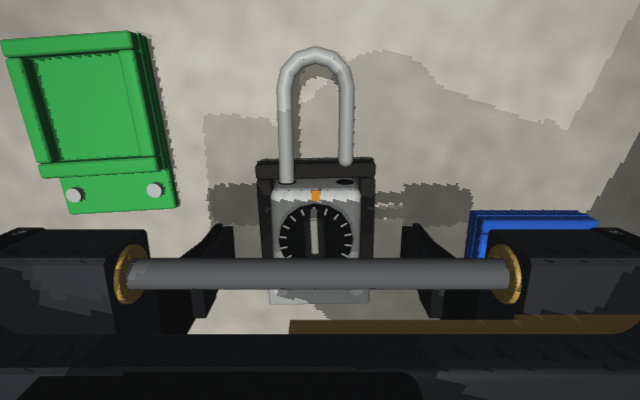

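Emit:
servo_tool --deltas '[{"slide":[-0.05,0.03,0.5],"spin":0},{"slide":[0,0,0.5],"spin":0},{"slide":[0,0,0.4],"spin":0},{"slide":[0,0,0.1],"spin":0},{"slide":[0,0,0],"spin":0},{"slide":[0,0,0],"spin":0}]'

```text
time_s: 16.1
tcp_pos: [0.552, -0.2154, 0.0289]
ee_rot: [[-0.97, -0.241, 0.024], [-0.241, 0.97, -0.004], [-0.022, -0.01, -1.0]]
wrist_force: [-0.4, -0.1, -1.6]
gripper_width: 0.998
```

Run:
```python
from h import *
s=sense();print(s['time_s'],s['tcp_pos'],s['wrist_force']);print(plan([.552,-.2150,.0245],-165.7))
```

```text
16.1 [ 0.55204912 -0.21543954  0.02894529] [-0.42670554 -0.13687077 -1.56410464]
{'units': array([0.  , 0.02, 0.18]), 'yaw': np.float64(-166.02), 'spin': np.float64(-0.04)}
```

Emit:
servo_tool --deltas '[{"slide":[0,0,0.17],"spin":0},{"slide":[0,0,0],"spin":0},{"slide":[0,0,0],"spin":0},{"slide":[0,0,0],"spin":0},{"slide":[0,0,0],"spin":0},{"slide":[0,0,0],"spin":0},{"slide":[0,0,0],"spin":0},{"slide":[0,0,0],"spin":0},{"slide":[0,0,0],"spin":0},{"slide":[0,0,0],"spin":0}]' --gripper 255

```text
time_s: 17.1
tcp_pos: [0.5532, -0.2158, 0.0256]
ee_rot: [[-0.97, -0.241, 0.027], [-0.242, 0.97, -0.004], [-0.025, -0.011, -1.0]]
wrist_force: [0.3, -0.6, 0.0]
gripper_width: 0.616
```

Run:
```python
from h import *
s=sense();print(s['time_s'],s['tcp_pos'],s['wrist_force'],s['moment'],s['gripper_width']*87);print(plan([.552,-.2150,.0245],-165.7))
```

```text
17.1 [ 0.55320469 -0.21575409  0.02560465] [ 0.2791496  -0.58809599  0.0399963 ] [ 0.01209595 -0.04361488 -0.00217471] 53.59370067400122
{'units': array([0.04, 0.04, 0.04]), 'yaw': np.float64(-166.01), 'spin': np.float64(-0.04)}
```

Emit:
servo_tool --deltas '[{"slide":[0,0,0],"spin":0},{"slide":[0,0,-0.3],"spin":0},{"slide":[0,0,-0.5],"spin":0},{"slide":[0,0,-0.7],"spin":0},{"slide":[0,0,-0.7],"spin":0},{"slide":[0,0,-0.7],"spin":0},{"slide":[0,0,-0.7],"spin":0},{"slide":[0,0,-0.7],"spin":0},{"slide":[0,0,-0.7],"spin":0},{"slide":[0,0,0],"spin":0}]'

```text
time_s: 18.1
tcp_pos: [0.5416, -0.2128, 0.1555]
ee_rot: [[-0.971, -0.237, 0.01], [-0.237, 0.971, 0.002], [-0.01, -0.0, -1.0]]
wrist_force: [0.2, 0.0, -3.6]
gripper_width: 0.624
```

Run:
```python
from h import *
d=cap('wrist','w13.png');cap('scene','s3.png')
s=sense();print(s['time_s'],s['tcp_pos'],s['ee_rot'],s['wrist_force'],s['moment'],s['gripper_width']*87);print(plan([.662,.096,.158],175))
```

```text
18.2 [ 0.53999866 -0.21229622  0.1524409 ] [[-0.97160767 -0.23655045  0.00473421]
 [-0.23653306  0.97161539  0.00395423]
 [-0.0055352   0.00272217 -0.99998098]] [ 1.2270483   0.45363245 -4.83644078] [ 0.01799863  0.02561456 -0.03555008] 53.89282825715199
{'units': array([-7.66, 10.83, -0.15]), 'yaw': np.float64(-166.32), 'spin': np.float64(2.34)}
```

View pics/w13.png

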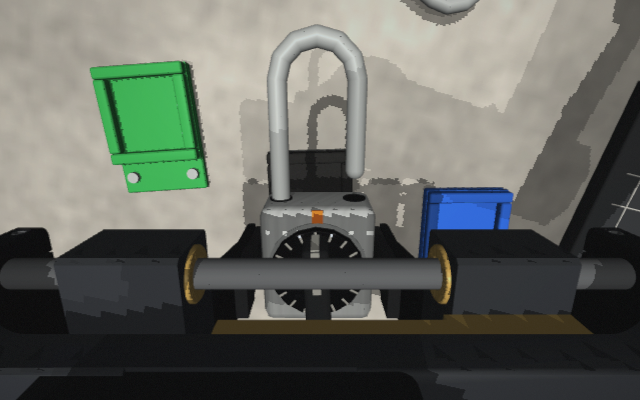

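View pics/s3.png

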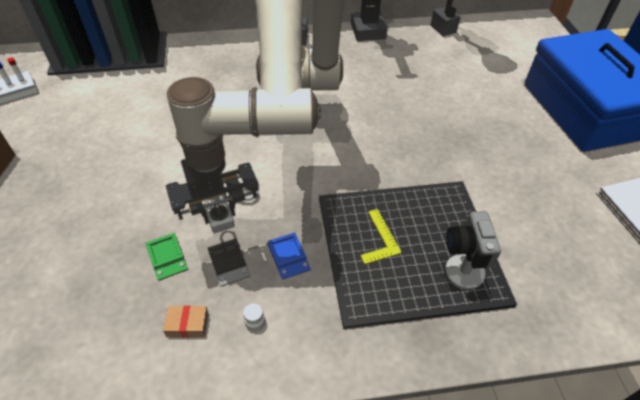

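Emit:
servo_tool --deltas '[{"slide":[-0.3,0.4,0],"spin":0},{"slide":[-0.5,0.7,0],"spin":0},{"slide":[-0.6,0.8,0],"spin":0},{"slide":[-0.6,0.8,0],"spin":0},{"slide":[-0.6,0.8,0],"spin":0},{"slide":[-0.6,0.8,0],"spin":0},{"slide":[-0.6,0.8,0],"spin":0},{"slide":[-0.6,0.8,0],"spin":0},{"slide":[-0.5,0.7,0],"spin":0},{"slide":[-0.3,0.4,0],"spin":0}]'

```text
time_s: 19.2
tcp_pos: [0.6189, 0.001, 0.1371]
ee_rot: [[-0.973, -0.231, -0.027], [-0.231, 0.973, 0.007], [0.025, 0.013, -1.0]]
wrist_force: [0.4, -0.4, -4.6]
gripper_width: 0.619
```

Run:
```python
from h import *
s=sense();print(s['time_s'],s['tcp_pos'],s['ee_rot'],s['joints'],s['wrist_force'],s['gripper_width']*87);print(plan([.663,.096,.158],175))
```

```text
19.2 [0.61887714 0.00098098 0.13707473] [[-0.97256963 -0.23104681 -0.02693857]
 [-0.23130022  0.97285961  0.00666186]
 [ 0.02466824  0.01271002 -0.99961489]] [ 14.66364865  26.16915813  -5.60177687  -0.88090109 -59.62884949
 -90.84018116] [ 0.42078462 -0.35973084 -4.56896655] 53.866662644521654
{'units': array([-2.57,  3.3 , -0.86]), 'yaw': np.float64(-166.62), 'spin': np.float64(2.3)}
```

Emit:
servo_tool --deltas '[{"slide":[-0.4,0.5,-0.2],"spin":0.3},{"slide":[-0.5,0.6,-0.2],"spin":0.5},{"slide":[-0.5,0.6,-0.2],"spin":0.5},{"slide":[-0.3,0.6,-0.2],"spin":0.5},{"slide":[-0.1,0.4,-0.1],"spin":0.4},{"slide":[0,0.2,0],"spin":0.2},{"slide":[0,0,0],"spin":0},{"slide":[0,0,0],"spin":0}]'

```text
time_s: 20.0
tcp_pos: [0.6525, 0.0854, 0.1484]
ee_rot: [[-0.992, 0.114, -0.048], [0.114, 0.994, 0.002], [0.048, -0.003, -0.999]]
wrist_force: [-0.9, 0.7, -4.8]
gripper_width: 0.619
```

Run:
```python
from h import *
d=cap('wrist','w14.png');t=cap('top','t4.png');cap('scene','s4.png')
s=sense();print(s['time_s'],s['tcp_pos'],s['ee_rot'],s['wrist_force'],s['moment'],s['gripper_width']*87);print(plan([.663,.096,.158],175))
```

```text
20.15 [0.65272553 0.08497625 0.14886498] [[-0.99231496  0.11443611 -0.04706802]
 [ 0.11443576  0.99342695  0.0027111 ]
 [ 0.04706888 -0.002696   -0.99888801]] [ 0.5138591  -0.78109822 -4.28297259] [-0.06153038 -0.15555671  0.02779452] 53.65120768015847
{'units': array([-0.34,  0.48, -0.38]), 'yaw': np.float64(173.42), 'spin': np.float64(-0.2)}
```

View pics/w14.png

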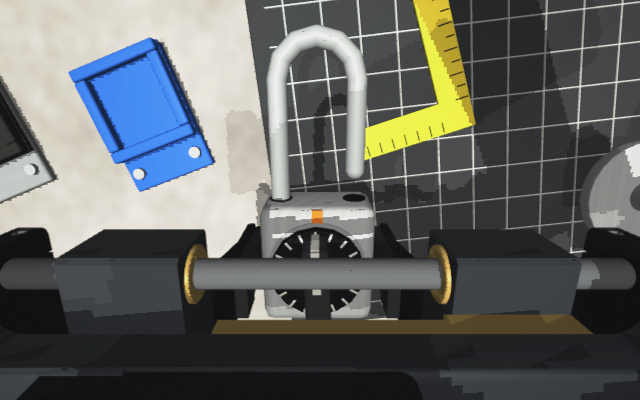

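View pics/s4.png

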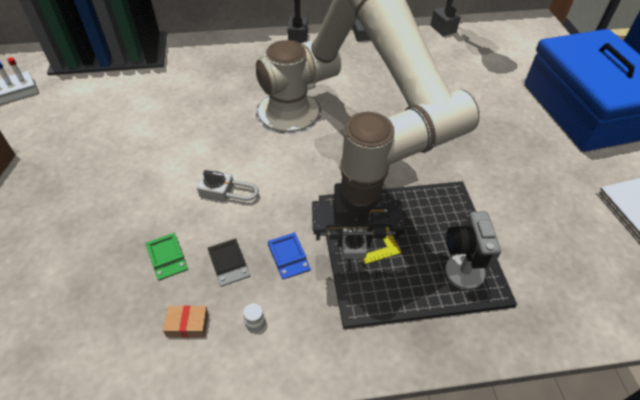

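View pics/t4.png

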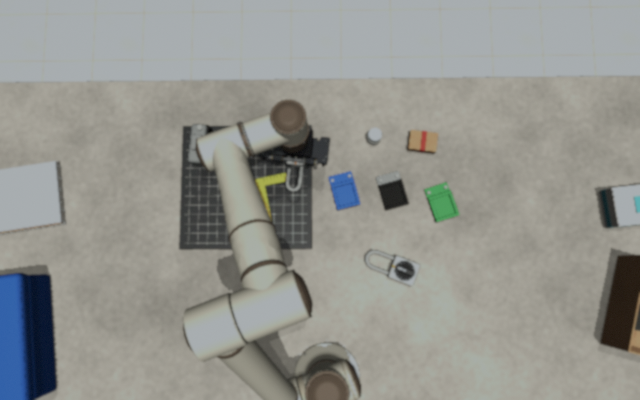

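Emit:
servo_tool --deltas '[{"slide":[-0.2,0.2,-0.2],"spin":0},{"slide":[-0.1,0.1,-0.15],"spin":0},{"slide":[0,0,0],"spin":0},{"slide":[0,0,0],"spin":0},{"slide":[0,0,0],"spin":0}]'

```text
time_s: 20.65
tcp_pos: [0.6626, 0.0911, 0.1586]
ee_rot: [[-0.992, 0.115, -0.046], [0.115, 0.993, 0.003], [0.046, -0.002, -0.999]]
wrist_force: [0.3, -0.1, -4.9]
gripper_width: 0.617
```

Run:
```python
from h import *
d=cap('wrist','w15.png');t=cap('scene','s5.png')
s=sense();print(s['time_s'],s['tcp_pos'],s['ee_rot'],s['joint_velocities'],s['wrist_force'],s['gripper_width']*87)
c=s['tcp_pos']+s['ee_rot']@np.array([-.004,0,-.0024])
for a in (-92,-95,-98):
    n=np.array([np.cos(np.radians(a)),np.sin(np.radians(a)),0]); v=c-[.683,.300,.16]
    print(a,'front',v@n,'lat',v@np.array([-n[1],n[0],0]),'dz',v[2])
L=np.array([.683,.3,.16])-c;x=-s['ee_rot'][:,0];y=s['ee_rot'][:,1];print('lens in lock',L@x,L@y)
im=t['frame'][160:310,290:510,::-1];cv2.imwrite('pics/c15.png',cv2.resize(im,(792,540),interpolation=cv2.INTER_CUBIC))
```

```text
20.75 [0.66245303 0.0910254  0.15847965] [[-0.9922379   0.11545186 -0.04620398]
 [ 0.11544037  0.9933101   0.00292603]
 [ 0.04623269 -0.00243049 -0.99892774]] [-0.04410667  0.01356434 -0.1230027   0.11805336  0.01066115  0.07961863] [ 0.23494916 -0.12634122 -4.86276694] 53.66047136163944
-92 front 0.20989049098626852 lat -0.009147633325401933 dz 0.0006921497688423817
-95 front 0.21008159350047115 lat 0.0018497227402157965 dz 0.0006921497688423817
-98 front 0.2096968769694815 lat 0.012842008844375197 dz 0.0006921497688423817
lens in lock -0.00780690759592115 0.20994507230823384
```

View pics/c15.png

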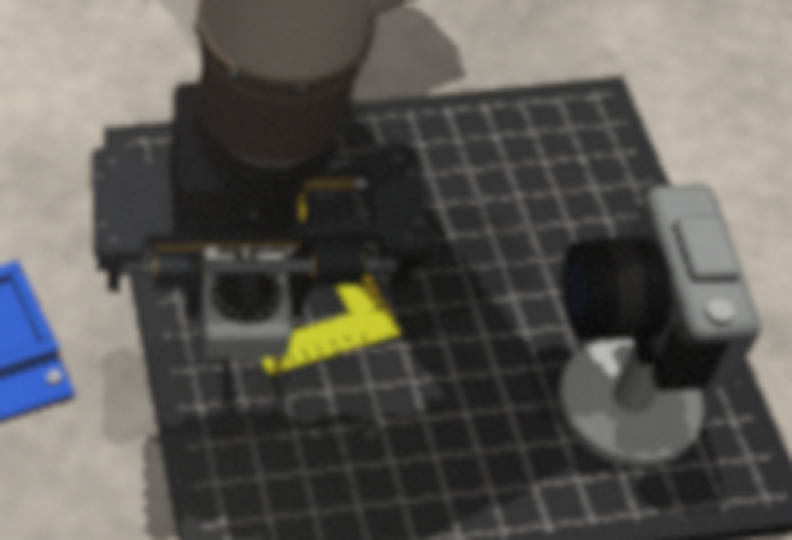

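View pics/w15.png

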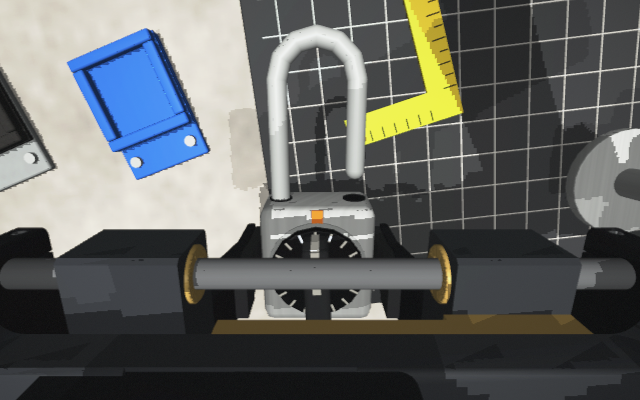

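Emit:
servo_tool --deltas '[{"slide":[0,0,0],"spin":0},{"slide":[0,0,0],"spin":0},{"slide":[0,0,0],"spin":0}]'

```text
time_s: 21.05
tcp_pos: [0.6621, 0.0909, 0.1583]
ee_rot: [[-0.992, 0.116, -0.047], [0.116, 0.993, 0.003], [0.047, -0.003, -0.999]]
wrist_force: [-0.6, 0.1, -4.2]
gripper_width: 0.62
```

Run:
```python
from h import *
s=sense();print(s['time_s'],s['tcp_pos'],s['gripper_width']*87)
print(r.finish_job())
```

```text
21.05 [0.66208894 0.09087873 0.15825021] 53.90628615762107
the job is handed in; nothing more can be done
None
```

The job is handed in at about 21 s: the lock is open and held up in front of the lens. The interface reported no verdict.

- **Dial:** I turned it four clicks clockwise. The white line came to rest about 1.5° from the orange mark's direction in the picture.
- **Shackle:** I pulled it until it stopped, with the lock still in its block. The wrist picture then showed the free leg clear of its hole.
- **Lift and hold:** I gripped the case across its sides and carried it to the camera.

**Last checks before handing in:**
- **Position:** the case centre is about 0.21 m in front of the lens. It is within about 1 cm of the lens axis sideways and about 1 mm in height.
- **Attitude:** the case is tilted about 2.7°, dial up, with the free-leg side facing the lens to within a few degrees.
- **Grip:** the opening stayed near 54 mm and the wrist carried about 4–5 N. The lock showed no slip in the last picture.
- **Other things:** nothing in the pictures showed the camera, scale, jar or carton touched or moved. I judged this by eye and did not re-measure their positions.

The weakest figure is the lens heading: the top view and the scene view disagreed by 2–3°. That would still leave the lock well inside the allowed range.

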